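# Change over to the next flip-cap sample tube

## Task

Change over to the next sample: press the cap of the tube that stands open shut until it snaps, and only then flick up the cap of the short tube and push it back past upright, so that two tubes are never open together. The finished sample's Petri dish, lying by itself on the bench, goes on top of the pile of finished dishes: keep it level and set it down squarely and gently, not dropped. Leave the other tall tube shut and the rest of the bench undisturbed.

Things in the scene. Friction and masses are not known exactly. Their poses are not given: they have to be found in the camera images.
- rack: White plastic rack standing fixed on the bench, 90 x 250 mm, top board 64 mm high, with three tubes in one row 75 mm apart along its y. Origin: centre of its underside; x across (all cap hinges are on the +x side, all lift lugs on the -x side), y along the row.
- tube_done: The tall tube whose cap stands open at the start. Natural-plastic sample tube, 38 mm in diameter below a 45 mm collar, 120 mm from the foot to the mouth, gripped upright and immovable in the rack. Origin: centre of its foot, 8 mm above the bench; z up; +x towards the hinge, -x towards the lift lug, y along the hinge axis (same axes as the rack).
- cap_done (a joint): Hinge angle (rad) of this tube's flip cap: 0 = snapped shut, 1.57 = upright, stop at 2.3. The stiff hinge keeps any angle (0.3 N at the lug moves it). Below 0.2 a bead meets the collar's springy lip: 4 N at the lug (9 N at mid-cap) pushes it past, then it pulls itself to 0; half pressed, it springs back and stays ajar at about 0.2.
- tab_done (a point): Middle of that cap's lift lug; moves with the cap. Cap: disc 46 mm wide, 6 thick, lying on the mouth; opposite the hinge a lug 18 mm wide (y), 18 long (x), 13 thick (z) sticks out beyond the disc. This point is 56 mm from the hinge axis, 9 from the lug's end; shut, it is level with the mouth and 32 mm from the tube's axis. x: from lug to hinge; y: along the hinge; z: out of the upper face.
- hinge_done (a point): Point on that tube's hinge axis (fixed): level with the mouth, 24 mm from the tube's axis. Axes as the tube's.
- tube_next: The short tube, 30 mm lower than the two tall ones; shut at the start. Natural-plastic sample tube, 38 mm in diameter below a 45 mm collar, 90 mm from the foot to the mouth, gripped upright and immovable in the rack. Origin: centre of its foot, 8 mm above the bench; z up; +x towards the hinge, -x towards the lift lug, y along the hinge axis (same axes as the rack).
- cap_next (a joint): Hinge angle (rad) of this tube's flip cap: 0 = snapped shut, 1.57 = upright, stop at 2.3. Same cap: snapped shut, it takes about 5 N upward at the lug to break the snap (free above 0.2 rad); then it stays where it is left.
- tab_next (a point): Middle of that cap's lift lug; moves with the cap. Cap: disc 46 mm wide, 6 thick, lying on the mouth; opposite the hinge a lug 18 mm wide (y), 18 long (x), 13 thick (z) sticks out beyond the disc. This point is 56 mm from the hinge axis, 9 from the lug's end; shut, it is level with the mouth and 32 mm from the tube's axis. x: from lug to hinge; y: along the hinge; z: out of the upper face.
- hinge_next (a point): Point on that tube's hinge axis (fixed): level with the mouth, 24 mm from the tube's axis. Axes as the tube's.
- tube_other: The other tall tube, shut, not wanted. Natural-plastic sample tube, 38 mm in diameter below a 45 mm collar, 120 mm from the foot to the mouth, gripped upright and immovable in the rack. Origin: centre of its foot, 8 mm above the bench; z up; +x towards the hinge, -x towards the lift lug, y along the hinge axis (same axes as the rack).
- cap_other (a joint): Hinge angle (rad) of this tube's flip cap: 0 = snapped shut, 1.57 = upright, stop at 2.3. Snapped shut like the short tube's; to stay so.
- dish: Lidded Petri dish of the finished sample, a flat round dish 60 mm in diameter and 16 mm high, about 40 g, lying loose on the bench by itself. Origin: centre of its underside, z up.
- pile: Taped stack of finished Petri dishes, each 60 mm in diameter like the loose one, with a flat top; it does not move. Only x and y of this origin are of use (the stack's upright axis): it is not at the top. The stack is 30 to 64 mm high above the bench, a height that is not given: feel for it, or look.
- mouse: Black computer mouse, 105 x 60 x 33 mm, loose. Origin: centre of its underside.
- marker: Grey marker pen with black cap, 120 mm long, 12 mm thick, lying loose. Origin: under its middle, x along it.
- test_tubes: White rack of thin glass test tubes, 70 x 200 mm, 147 mm high, loose. Origin: centre of its underside.
There are look-alikes about, which are no part of the job. Leave any blue look-alike of the dish alone.

How it is judged (in metres and radians):
On the way, in this order (a step that is already met when the one before it is completed fails the run):
1. the tube that stood open is snapped shut (value of joint cap_done below 0.04 rad), for 0.2 s.
2. the short tube's cap is flicked open past upright (value of joint cap_next above 1.62 rad), for 0.2 s.
At the end, for the whole second after the job is handed in: The cap that stood open is snapped shut (below 0.04 rad) and the other tall tube's cap is shut too; the short tube's cap stands open past upright (above 1.62 rad) and at rest; the loose Petri dish lies flat and at rest on top of the pile, its centre within 12 mm of the pile's axis (value of joint each of cap_done, cap_other below 0.04 rad and value of joint cap_next above 1.62 rad and velocity of joint cap_next below 0.1 rad/s and contact force between dish and pile above 0.05 N and horizontal distance between dish and pile below 0.012 m and angle between dish's own z axis and vertical below 0.06 rad and linear speed of dish below 0.02 m/s); the robot touches nothing.
It fails at once if two tubes are open at the same time (both caps above 0.3 rad) (value of joint each of cap_done, cap_next above 0.3 rad).
It fails at once if the other tall tube is opened (value of joint cap_other above 0.15 rad).
It fails at once if the Petri dish is tipped (more than 0.35 rad) (angle between dish's own z axis and vertical above 0.35 rad).
It fails at once if the Petri dish is dropped (faster than 0.45 m/s with no finger on it) or rammed onto the pile (more than 60 N) ((linear speed of dish above 0.45 m/s and contact force between dish and the fingers below 0.02 N) or contact force between dish and pile above 60 N).
It fails at once if the mouse, marker or test-tube rack is moved more than 20 mm (distance of any of mouse, marker, test_tubes from where it was at the start of the episode above 0.02 m).
It also fails if it takes over 72 s, if anything falls off the work surface, if the arm or the gripper's body presses on something with over 40 N, if the wrist force passes 120 N, or if a joint passes its speed limit or range.

## Robot

A 6-joint arm with a two-finger parallel gripper is mounted at the origin on the work surface. World frame = base frame: x ahead of the robot, y to its left, z up, the work surface at z = 0. Lengths are in mm, angles in rad, forces in N, time in s.
With the tool pointing down it reaches from about 300 to 775 mm from the base axis. Payload 14.6 kg.
Tool frame: the origin (TCP) lies at the very end of the fingers, on their centre line; the grasp point (between the pads) lies 19 mm behind it; z points along the fingers, y is the line along which they close (so a half turn about z gives the same grasp; the last joint's range is limited). The gripper opens to 94 mm and grips with 3 to 60 N. Pads are 16 mm wide; open, the fingers measure 119 mm over their backs; the gripper's body (75 mm by 177 mm) begins 78 mm behind the grasp point.
Start: joints at [-1.298, 0.3, 1.521, -0, 1.321, -0.067], TCP at [183.307, -518.544, 205.446] pointing down, gripper open.
Joint ranges: [-3.03, 3.03], [-0.79, 2.21], [0.23, 2.52], [-1.04, 4.18], [0, 3.07], [-2.55, 2.55]. Speed limits (rad/s): [2.22, 2.22, 2.57, 3.14, 3.14, 3.14].

## Interface

Orientations are given as [roll, pitch, yaw] about the fixed x, y, z axes, in that order (R = Rz(yaw) Ry(pitch) Rx(roll)).
In Python, from cell import manip gives the robot as it stands. The module is installed in compiled form; this text tells all that it offers.
- The arm moves only by the shell command python3 -m inch 'ROWS' [FORCE]. ROWS is JSON, a list of rows, each an object of numbers: "gripper": the opening, from 0 (shut) to 1 (fully open); "dx", "dy", "dz": the shift along the world's x, y, z in m; "wx", "wy", "wz": the turn, a rotation vector about the world's x, y, z in degrees. A call has exactly 5 rows; each row is the pose to reach, as a shift and turn from the pose commanded when the call began; what a row does not reach only later rows make up. A row lasts 1/12 s, in which the tool goes at most 41.7 mm and 7.16 degrees, less where a joint would pass 70% of its speed; a pose out of reach is approached as far as the arm can. A call with a gripper value outside its range is refused whole. The fingers move at their own pace and stop on an object; FORCE is the grip in N (left out, the last holds). Time passes only in rows, so rows that repeat a pose let the fingers close, or fill a call up. It gives the time, the measured TCP pose, the force, the opening and the grip force at its end, in the units of the state.
- manip.read_state(): the state, without advancing time (a new reading comes with each control period).
- manip.camera(name): name is "scene" or "side" or "wrist"; returns the picture (480x640x3 uint8, blue, green, red); there is no depth.
- manip.camera_info(name): a dict with "camera_matrix" (3x3 intrinsics, pixels), "R" (3x3) and "t" (3): a world point X has camera coordinates R X + t; the wrist camera has in their place "tool_from_camera" (4x4, takes a point from camera to tool coordinates, whose origin is the TCP and whose axes are the flange's). Camera axes: x right, y down, z forward; pixel columns grow to the right and rows downward; lengths in mm; the calibration is good to about 2 mm. A picture is of the moment at which its call begins: read the wrist's pose just before it. camera_info takes no time and is no camera call.
- manip.sign_off(): hands the job in; it is judged then, once.
The state is a dict: "clock": time; "joints": joint angles; "qd": joint speeds; "effort": joint torques, N m; "eef_pos": TCP position; "eef_rot": TCP orientation; "wrist_force": force on the tool from outside, world axes, zero at the start; "moment": the same for the moment, N m; "finger_gap": finger opening in mm; "finger_force": force on a finger pad.
Only numpy, scipy, OpenCV 4.12 (cv2) and the standard library are available. Lean on these libraries where they do the work, as an engineer would, in place of code of your own. Each camera call takes 0.05 s, during which the arm holds its last target. There are 200 camera calls.

## Working session

There is one attempt and no reset: what is moved stays moved. The work goes in short steps, Python scripts to look and compute and a shell command to move; the robot and the scene stay as the last step left them, time stands still between calls to the robot, and variables do not carry over. Pictures are saved under pics/ and viewed, at most 10 in all, crops included, and the job is handed in when it is done.

```bash
mkdir -p pics
python3 - <<'E'
from cell import manip
import cv2,numpy as np
s=manip.read_state();print(s)
for n in("scene","side","wrist"):
    cv2.imwrite(f"pics/{n}0.png",manip.camera(n)); print(n,{k:np.round(v,3).tolist() if not isinstance(v,str) else v for k,v in manip.camera_info(n).items()})
E
```

```text
{'clock': 0.0, 'joints': array([-1.29759660e+00,  3.00456306e-01,  1.52162440e+00, -1.30687609e-05,
        1.32067399e+00, -6.65697883e-02]), 'qd': array([ 0.00064826,  0.00154543,  0.00102407, -0.00066354,  0.00082418,
       -0.00028643]), 'effort': array([ 2.55375220e-03, -5.31804514e+01, -3.52740777e+01,  7.09030917e-02,
        2.43934459e-02, -1.06055393e-04]), 'eef_pos': array([ 183.23385941, -518.28914773,  204.87611795]), 'eef_rot': array([-3.14043235e+00, -6.46688948e-05,  3.39772718e-01]), 'wrist_force': array([0.08098082, 0.14179069, 0.17714478]), 'moment': array([-0.04109198, -0.00715573,  0.01035278]), 'finger_force': 0.0, 'finger_gap': 93.97771360372994}
scene {'camera_matrix': [[445.347, 0.0, 318.162], [0.0, 445.347, 248.042], [0.0, 0.0, 1.0]], 'R': [[-0.533, 0.846, -0.017], [0.653, 0.398, -0.645], [-0.538, -0.355, -0.764]], 't': [244.015, -258.476, 1454.738]}
side {'camera_matrix': [[568.396, 0.0, 316.336], [0.0, 568.396, 237.278], [0.0, 0.0, 1.0]], 'R': [[-0.997, -0.077, -0.006], [-0.057, 0.783, -0.62], [0.053, -0.618, -0.785]], 't': [505.093, 45.938, 1131.74]}
wrist {'camera_matrix': [[369.644, 0.0, 319.596], [0.0, 369.644, 245.06], [0.0, 0.0, 1.0]], 'tool_from_camera': [[-0.001, -0.969, -0.248, 70.813], [1.0, -0.001, 0.0, 1.056], [-0.001, -0.248, 0.969, -179.092], [0.0, 0.0, 0.0, 1.0]]}
```

View pics/scene0.png

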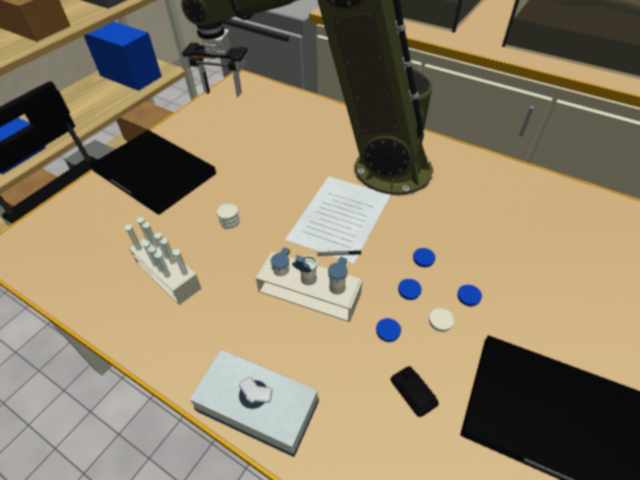

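View pics/side0.png

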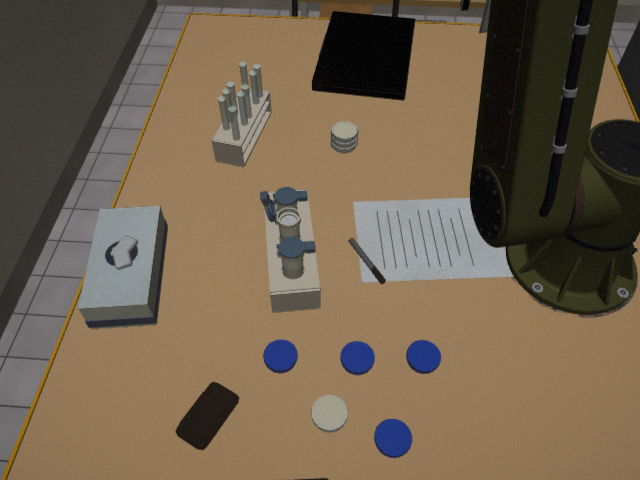

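The scene view shows the rack at (310,285) with the open tube in the middle, the pile at (228,215), and the white loose dish at (441,320) among four blue look-alikes at (424,257), (409,289), (470,295) and (388,330). In the side view the dish is at (330,413), the pile at (344,137), and the rack at (292,250) with its open cap at (268,205).

```bash
cat > h.py <<'E'
import numpy as np,cv2
from cell import manip
def cam(n):
    i=manip.camera_info(n);return np.array(i["camera_matrix"]),np.array(i["R"]),np.array(i["t"])
def ray(n,p):
    K,R,t=cam(n);return -R.T@t,R.T@np.linalg.inv(K)@np.array([*p,1.])
def plane(n,p,z):
    c,d=ray(n,p);return c+d*(z-c[2])/d[2]
def tri(a,pa,b,pb):
    c1,d1=ray(a,pa);c2,d2=ray(b,pb)
    s=np.linalg.lstsq(np.c_[d1,-d2],c2-c1,rcond=None)[0]
    x,y=c1+d1*s[0],c2+d2*s[1];return (x+y)/2,np.linalg.norm(x-y)
def proj(n,X):
    K,R,t=cam(n);u=K@(R@np.array(X,float)+t);return u[:2]/u[2]
E
python3 - <<'E'
from h import *
a=cv2.imread("pics/scene0.png");b=cv2.imread("pics/side0.png")
A=cv2.resize(a[235:325,245:375],None,fx=6,fy=6,interpolation=2)[:560]
B=cv2.resize(b[175:315,240:340],None,fx=4,fy=4,interpolation=2)
A=cv2.resize(A,(400,int(A.shape[0]*400/A.shape[1])));
M=np.zeros((560,800,3),np.uint8);M[:A.shape[0],:400]=A;M[:,400:]=B
# dish/pile
C=cv2.resize(b[385:440,300:370],None,fx=3,fy=3);D=cv2.resize(b[110:165,310:380],None,fx=3,fy=3)
M[300:465,0:210]=C[:165,:210];M[300:465,210:400]=D[:165,:190]
cv2.imwrite("pics/crop1.png",M)
for n,im,boxes in(("scene",a,[(205,195,255,240),(415,300,465,345)]),("side",b,[(310,110,380,165),(300,385,360,440)])):
    for x0,y0,x1,y1 in boxes:
        h=cv2.cvtColor(im[y0:y1,x0:x1],cv2.COLOR_BGR2HSV)
        m=((h[...,1]<75)&(h[...,2]>90)).astype(np.uint8)
        nn,l,st,ce=cv2.connectedComponentsWithStats(m)
        k=1+np.argmax(st[1:,4]);print(n,st[k],ce[k]+[x0,y0])
E
```

```text
scene [ 11   7  24  27 484] [227.98760331 214.99793388]
scene [ 14   8  26  24 500] [441.342 319.07 ]
side [ 21  11  28  19 390] [344.27692308 129.67692308]
side [  11   10   37   37 1063] [329.01317027 412.54938852]
```

View pics/crop1.png

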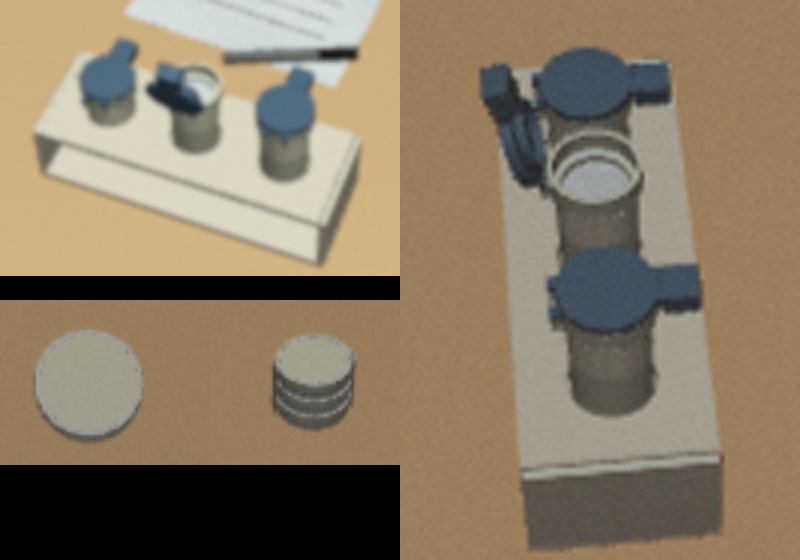

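Crop: the short tube is the scene-left / side-top one, and its cap disc is at side (286.8,195.5), scene (280,261). The open tube's mouth is at side (289.3,217.5), scene (310,262.6), with its cap leaning past upright. The other tall tube is at side (291.3,247.5), scene (338,270). The dish and pile are confirmed as plain white.

Run:
```python
from h import *
np.set_printoptions(precision=1,suppress=True)
for nm,sc,sd,z in(("short",(280.1,261),(286.75,195.5),104),("mouth",(310,262.6),(289.3,217.5),128),("other",(338,270.1),(291.25,247.5),134),("dish",(441.3,319.1),(329,412.5),13),("piletop",(228,212),(344.7,130),50)):
    print(nm,*tri("scene",sc,"side",sd),plane("scene",sc,z),plane("side",sd,z))
# lugs; open lug
print("openlug",tri("scene",(245+168/3.077,235+73/3.077),"side",(240+95/4,175+80/4)))
for z in(35,45,55,65): print(z,plane("side",(344.7,130),z), "bottom z0 side",)
print("pile bottom front",plane("side",((314-210)/3+310,128/3+110),0), "top front",[plane("side",((314-210)/3+310,88/3+110),z) for z in(40,48,56)])
print("lug short",plane("side",(240+252/4,175+82/4),104),"lug other",plane("side",(240+282/4,175+285/4),134))
# rack top front corners
print("rack",plane("side",(240+125/4,175+475/4),64),plane("side",(240+320/4,175+457/4),64))
print("mouse",plane("side",(208,415),30),"testtubes",plane("side",(243,130),30),plane("side",(243,65),147),"marker",plane("side",(366,260),6))
```

```text
short [567.3 -39.1 102. ] 2.6558991627927147 [569.5 -36.7 104. ] [566.6 -39.  104. ]
mouth [552.4  39.4 130.5] 1.293048829263795 [551.2  38.9 128. ] [552.5  36.6 128. ]
other [540.8 109.3 134.7] 1.0089168240016486 [540.  108.5 134. ] [541.1 109.3 134. ]
dish [458.6 351.3  14.8] 0.21575293855938707 [457.3 351.1  13. ] [458.7 350.7  13. ]
piletop [ 464.9 -300.6   46.7] 3.564359874796154 [ 468.6 -295.9   50. ] [ 464.3 -299.4   50. ]
openlug (array([594.1,  41.6, 190.3]), np.float64(0.786055228173919))
35 [ 464.6 -316.6   35. ] bottom z0 side
45 [ 464.4 -305.1   45. ] bottom z0 side
55 [ 464.2 -293.6   55. ] bottom z0 side
65 [ 464.  -282.1   65. ] bottom z0 side
pile bottom front [ 461.7 -277.7    0. ] top front [array([ 463.1, -279. ,   40. ]), array([ 462.9, -270.1,   48. ]), array([ 462.8, -261.2,   56. ])]
lug short [535.1 -41.2 104. ] lug other [507.9 104.2 134. ]
rack [574.2 162.   64. ] [488.3 146.2  64. ]
mouse [651.4 375.9  30. ] testtubes [ 702.7 -305.7   30. ] [ 703.8 -393.3  147. ] marker [405.2  33.    6. ]
```

```bash
python3 -m inch '[{"dx":0.025,"dy":0.025,"dz":0.01,"wz":-2},{"dx":0.05,"dy":0.05,"dz":0.02,"wz":-4},{"dx":0.075,"dy":0.075,"dz":0.03,"wz":-6},{"dx":0.1,"dy":0.1,"dz":0.04,"wz":-8},{"dx":0.125,"dy":0.125,"dz":0.045,"wz":-9.45}]'; python3 -m inch '[{"dx":0.025,"dy":0.025},{"dx":0.05,"dy":0.05},{"dx":0.075,"dy":0.075},{"dx":0.09,"dy":0.09},{"dx":0.09,"dy":0.09}]'
python3 - <<'E'
from h import *
s=manip.read_state();im=manip.camera("wrist");cv2.imwrite("pics/w1.png",im);print(s["eef_pos"],s["eef_rot"])
E
```

```text
[ 183.24004441 -518.3786513   205.0183134 ] [-3.14071344e+00 -7.23892646e-05  3.39736699e-01]validation failed for argument at $[0]...
validation failed for argument at $[0]...
```

View pics/w1.png

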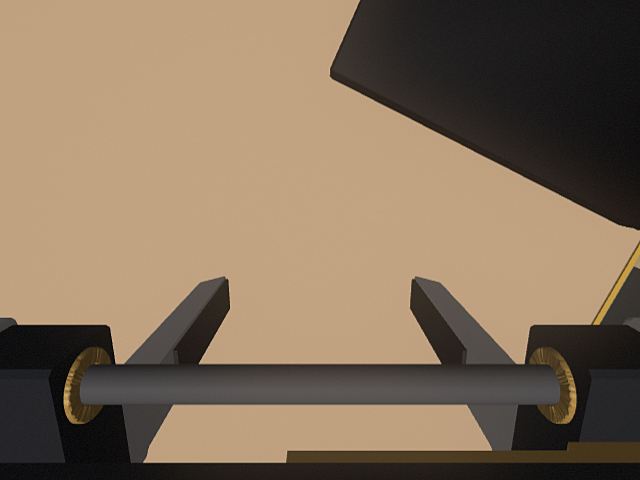

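The picture shows only the fingertips at (225,280) and (415,280) and the black laptop: the rows were refused because each one needs every key.

```bash
python3 -m inch '[{"gripper":1,"dx":0.025,"dy":0.025,"dz":0.01,"wx":0,"wy":0,"wz":-2},{"gripper":1,"dx":0.05,"dy":0.05,"dz":0.02,"wx":0,"wy":0,"wz":-4},{"gripper":1,"dx":0.075,"dy":0.075,"dz":0.03,"wx":0,"wy":0,"wz":-6},{"gripper":1,"dx":0.1,"dy":0.1,"dz":0.04,"wx":0,"wy":0,"wz":-8},{"gripper":1,"dx":0.125,"dy":0.125,"dz":0.045,"wx":0,"wy":0,"wz":-9.45}]'; python3 -m inch '[{"gripper":1,"dx":0.025,"dy":0.025,"dz":0,"wx":0,"wy":0,"wz":0},{"gripper":1,"dx":0.05,"dy":0.05,"dz":0,"wx":0,"wy":0,"wz":0},{"gripper":1,"dx":0.075,"dy":0.075,"dz":0,"wx":0,"wy":0,"wz":0},{"gripper":1,"dx":0.09,"dy":0.09,"dz":0,"wx":0,"wy":0,"wz":0},{"gripper":1,"dx":0.09,"dy":0.09,"dz":0,"wx":0,"wy":0,"wz":0}]'
python3 - <<'E'
from h import *
s=manip.read_state();im=manip.camera("wrist");cv2.imwrite("pics/w2.png",im);print(s["eef_pos"],s["eef_rot"])
E
```

```text
clock: 0.62
eef_pos: [309.3, -392.4, 251.6]
eef_rot: [3.14, -0.001, 0.173]
wrist_force: [0.6, -0.2, -0.2]
finger_gap: 94.0
finger_force: 0.0
clock: 1.03
eef_pos: [400.4, -301.0, 250.4]
eef_rot: [-3.141, -0.0, 0.178]
wrist_force: [-0.7, -0.2, 0.3]
finger_gap: 94.1
finger_force: 0.0
[ 400.40864936 -300.95081935  250.38185943] [-3.14114507e+00 -3.35399337e-04  1.78402842e-01]
```

View pics/w2.png

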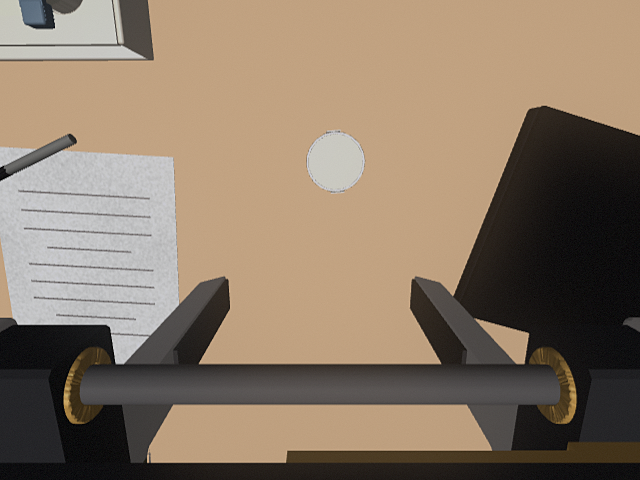

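The wrist view shows the pile top as a clean circle at (335,161), about 59 px wide, with the rack's corner at top left.

```bash
cat >> h.py <<'E'
from scipy.spatial.transform import Rotation as Ro
def wray(pos,rot,p):
    i=manip.camera_info("wrist");T=np.array(i["tool_from_camera"]);K=np.array(i["camera_matrix"])
    R=Ro.from_euler("xyz",rot).as_matrix()
    return pos+R@T[:3,3],R@T[:3,:3]@np.linalg.inv(K)@np.array([*p,1.])
def meet(r1,r2):
    s=np.linalg.lstsq(np.c_[r1[1],-r2[1]],r2[0]-r1[0],rcond=None)[0]
    x,y=r1[0]+r1[1]*s[0],r2[0]+r2[1]*s[1];return (x+y)/2,np.linalg.norm(x-y)
def onz(r,z): return r[0]+r[1]*(z-r[0][2])/r[1][2]
def blob(im,x0,y0,x1,y1,smax=60,vmin=120):
    h=cv2.cvtColor(im[y0:y1,x0:x1],cv2.COLOR_BGR2HSV)
    m=((h[...,1]<smax)&(h[...,2]>vmin)).astype(np.uint8)
    c=max(cv2.findContours(m,0,1)[0],key=cv2.contourArea)
    e=cv2.fitEllipse(c);return np.array(e[0])+[x0,y0],e[1]
E
python3 - <<'E'
from h import *
P=np.array([400.4,-301,250.4]);Q=[-3.1411,-.0003,.1784]
im=cv2.imread("pics/w2.png");c,ax=blob(im,290,110,380,210);print(c,ax)
w=wray(P,Q,c)
R=Ro.from_euler("xyz",Q).as_matrix();
for z in(40,45,50,55,60):
    X=onz(w,z);T=np.array(manip.camera_info("wrist")["tool_from_camera"]);d=((R@T[:3,:3]).T@(X-w[0]))[2];print(z,X,369.6*60/d)
print(meet(w,ray("side",(344.7,130))),meet(w,ray("scene",(228,212))))
E
python3 -m inch '[{"gripper":0,"dx":0.021,"dy":0.030,"dz":0,"wx":0,"wy":0,"wz":0},{"gripper":0,"dx":0.042,"dy":0.060,"dz":0,"wx":0,"wy":0,"wz":0},{"gripper":0,"dx":0.063,"dy":0.09,"dz":0,"wx":0,"wy":0,"wz":0},{"gripper":0,"dx":0.084,"dy":0.12,"dz":0,"wx":0,"wy":0,"wz":0},{"gripper":0,"dx":0.105,"dy":0.15,"dz":0,"wx":0,"wy":0,"wz":0}]' 20
python3 -m inch '[{"gripper":0,"dx":0.02,"dy":0.03,"dz":0,"wx":0,"wy":0,"wz":0},{"gripper":0,"dx":0.04,"dy":0.06,"dz":0,"wx":0,"wy":0,"wz":0},{"gripper":0,"dx":0.04,"dy":0.09,"dz":0,"wx":0,"wy":0,"wz":0},{"gripper":0,"dx":0.04,"dy":0.12,"dz":0,"wx":0,"wy":0,"wz":0},{"gripper":0,"dx":0.04,"dy":0.12,"dz":0,"wx":0,"wy":0,"wz":0}]'
python3 - <<'E'
from h import *
s=manip.read_state();im=manip.camera("wrist");cv2.imwrite("pics/w3.png",im);print(s["eef_pos"],s["eef_rot"])
E
```

```text
[335.20919418 161.19581223] (57.14059829711914, 61.641780853271484)
40 [ 462.92509034 -307.42944102   40.        ] 58.3575845380307
45 [ 463.02154768 -307.20130871   45.        ] 59.11643668316304
50 [ 463.11800502 -306.97317639   50.        ] 59.89528428841224
55 [ 463.21446237 -306.74504407   55.        ] 60.69492821389992
60 [ 463.31091971 -306.51691175   60.        ] 61.516212666629286
(array([ 463.70480337, -307.25777249,   43.18543493]), np.float64(1.4371726705143788)) (array([ 461.66209168, -306.42302668,   38.05182346]), np.float64(3.286724439447655))
clock: 1.5
eef_pos: [503.6, -153.1, 250.5]
eef_rot: [3.141, 0.0, 0.174]
wrist_force: [1.0, -0.1, 0.6]
finger_gap: 64.1
finger_force: 0.0
clock: 1.92
eef_pos: [543.2, -30.6, 250.2]
eef_rot: [-3.141, 0.0, 0.177]
wrist_force: [-0.2, 0.8, 0.4]
finger_gap: 30.7
finger_force: 0.0
[543.17199282 -30.58499396 250.21431415] [-3.14083883e+00  4.09165143e-04  1.77439606e-01]
```

View pics/w3.png

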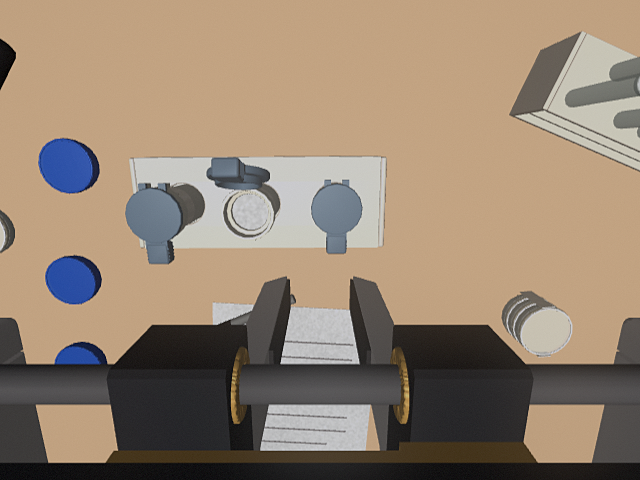

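The wrist view shows the short cap at (336,209) with its lug at (337,243), the open mouth at (249,212) with the cap standing behind it and its lug at (226,168), and the other cap at (155,214). The pile is at lower right.

Run:
```python
from h import *
np.set_printoptions(precision=1,suppress=True)
P=np.array([543.2,-30.6,250.2]);Q=[-3.1408,.0004,.1774]
for n,p,z in(("short",(336,209),104),("lugshort",(337,243),104.5),("mouth",(249,212),128),("other",(155,214),134),("rackL",(131,158),64),("rackR",(385,157),64),("rackRb",(384,246),64)):print(n,onz(wray(P,Q,p),z))
w=wray(P,Q,(229,170));print(meet(w,ray("side",(263.7,195))),onz(w,185),onz(w,190),onz(w,195))
```

```text
short [566.4 -42.5 104. ]
lugshort [536.1 -49.1 104.5]
mouth [554.8  29.2 128. ]
other [541.1 102.7 134. ]
rackL [574.5 158.   64. ]
rackR [618.3 -82.3  64. ]
rackRb [ 531.8 -100.7   64. ]
(array([593. ,  36.6, 185.9]), np.float64(4.070994880522808)) [590.9  36.3 185. ] [591.4  35.2 190. ] [591.8  34.  195. ]
```

```bash
python3 -m inch '[{"gripper":0,"dx":0.025,"dy":0.023,"dz":0,"wx":0,"wy":0,"wz":0},{"gripper":0,"dx":0.05,"dy":0.046,"dz":0,"wx":0,"wy":0,"wz":0},{"gripper":0,"dx":0.075,"dy":0.069,"dz":0,"wx":0,"wy":0,"wz":0},{"gripper":0,"dx":0.084,"dy":0.077,"dz":0,"wx":0,"wy":0,"wz":0},{"gripper":0,"dx":0.084,"dy":0.077,"dz":-0.01,"wx":0,"wy":0,"wz":0}]'
python3 -m inch '[{"gripper":0,"dx":0,"dy":0,"dz":-0.025,"wx":0,"wy":0,"wz":0},{"gripper":0,"dx":0,"dy":0,"dz":-0.05,"wx":0,"wy":0,"wz":0},{"gripper":0,"dx":0,"dy":0,"dz":-0.067,"wx":0,"wy":0,"wz":0},{"gripper":0,"dx":0,"dy":0,"dz":-0.067,"wx":0,"wy":0,"wz":0},{"gripper":0,"dx":0,"dy":0,"dz":-0.067,"wx":0,"wy":0,"wz":0}]'
python3 - <<'E'
from h import *
cv2.imwrite("pics/s1.png",np.hstack([cv2.resize(manip.camera("side")[140:280,220:360],(400,400)),cv2.resize(manip.camera("wrist")[100:400,150:450],(400,400))]))
E
```

```text
clock: 2.38
eef_pos: [629.1, 43.3, 240.9]
eef_rot: [3.141, -0.002, 0.175]
wrist_force: [-0.2, 0.7, -0.1]
finger_gap: 0.6
finger_force: 0.0
clock: 2.8
eef_pos: [626.8, 41.8, 173.1]
eef_rot: [-3.142, 0.001, 0.173]
wrist_force: [-1.2, -0.4, 0.2]
finger_gap: 0.5
finger_force: 0.0
```

View pics/s1.png

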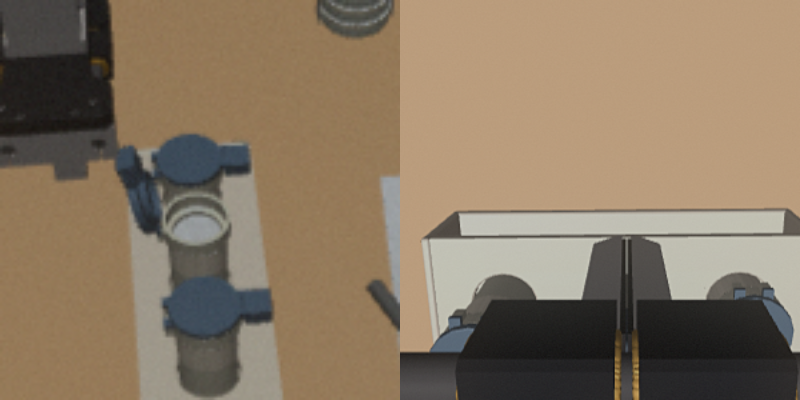

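The side crop shows the closed fingertips at (70,170), behind the open cap's lug at (128,160). The wrist crop shows them centred between the two outer tubes. Ready to push.

```bash
python3 -m inch '[{"gripper":0,"dx":-0.010,"dy":0,"dz":0,"wx":0,"wy":0,"wz":0},{"gripper":0,"dx":-0.02,"dy":-0.002,"dz":0,"wx":0,"wy":0,"wz":0},{"gripper":0,"dx":-0.030,"dy":-0.004,"dz":0,"wx":0,"wy":0,"wz":0},{"gripper":0,"dx":-0.04,"dy":-0.005,"dz":0,"wx":0,"wy":0,"wz":0},{"gripper":0,"dx":-0.049,"dy":-0.007,"dz":0,"wx":0,"wy":0,"wz":0}]'
python3 -m inch '[{"gripper":0,"dx":-0.008,"dy":-0.001,"dz":-0.003,"wx":0,"wy":0,"wz":0},{"gripper":0,"dx":-0.016,"dy":-0.003,"dz":-0.008,"wx":0,"wy":0,"wz":0},{"gripper":0,"dx":-0.024,"dy":-0.004,"dz":-0.013,"wx":0,"wy":0,"wz":0},{"gripper":0,"dx":-0.033,"dy":-0.006,"dz":-0.020,"wx":0,"wy":0,"wz":0},{"gripper":0,"dx":-0.038,"dy":-0.007,"dz":-0.025,"wx":0,"wy":0,"wz":0}]'
python3 -m inch '[{"gripper":0,"dx":-0.004,"dy":-0.001,"dz":-0.003,"wx":0,"wy":0,"wz":0},{"gripper":0,"dx":-0.008,"dy":-0.001,"dz":-0.006,"wx":0,"wy":0,"wz":0},{"gripper":0,"dx":-0.010,"dy":-0.002,"dz":-0.009,"wx":0,"wy":0,"wz":0},{"gripper":0,"dx":-0.011,"dy":-0.002,"dz":-0.011,"wx":0,"wy":0,"wz":0},{"gripper":0,"dx":-0.011,"dy":-0.002,"dz":-0.013,"wx":0,"wy":0,"wz":0}]'
```

```text
clock: 3.32
eef_pos: [578.3, 36.1, 175.1]
eef_rot: [3.141, -0.003, 0.175]
wrist_force: [0.5, 0.8, -0.2]
finger_gap: 0.4
finger_force: 0.2
clock: 3.73
eef_pos: [540.1, 29.0, 149.5]
eef_rot: [3.141, -0.002, 0.175]
wrist_force: [-0.5, -0.8, -0.6]
finger_gap: 0.3
finger_force: 0.1
clock: 4.15
eef_pos: [529.4, 27.4, 135.8]
eef_rot: [3.141, -0.001, 0.175]
wrist_force: [0.2, 0.4, 0.3]
finger_gap: 0.5
finger_force: 0.0
```

```bash
python3 -m inch '[{"gripper":0,"dx":-0.003,"dy":0,"dz":-0.001,"wx":0,"wy":0,"wz":0},{"gripper":0,"dx":-0.004,"dy":0,"dz":-0.002,"wx":0,"wy":0,"wz":0},{"gripper":0,"dx":-0.004,"dy":0,"dz":-0.003,"wx":0,"wy":0,"wz":0},{"gripper":0,"dx":-0.004,"dy":0,"dz":-0.004,"wx":0,"wy":0,"wz":0},{"gripper":0,"dx":-0.004,"dy":0,"dz":-0.004,"wx":0,"wy":0,"wz":0}]'
python3 - <<'E'
from h import *
cv2.imwrite("pics/s2.png",np.hstack([cv2.resize(manip.camera("side")[140:280,220:360],(400,400)),cv2.resize(manip.camera("scene")[220:300,260:360],(400,320)) if 0 else cv2.resize(manip.camera("scene")[200:320,250:370],(400,400))]))
E
```

```text
clock: 4.57
eef_pos: [525.8, 27.4, 133.2]
eef_rot: [3.141, -0.002, 0.175]
wrist_force: [-4.4, -1.3, 17.6]
finger_gap: 0.2
finger_force: 9.2
```

View pics/s2.png

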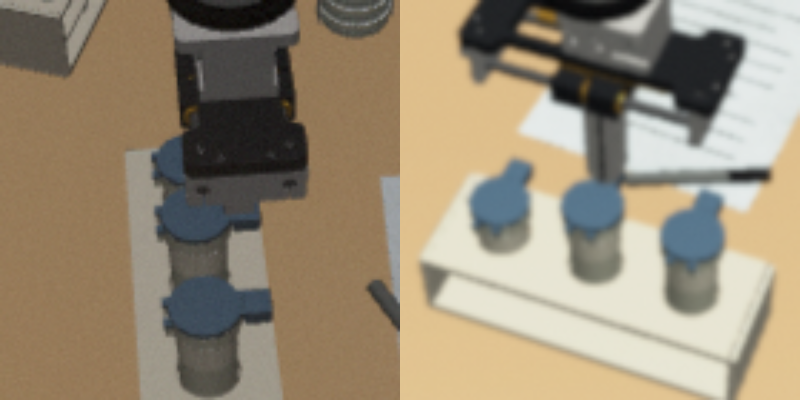

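The done cap lies flat at side crop (200,215). The contact at z 133 is hard with 17 N, so it has snapped shut. Next I lift off and go above the short tube's lug.

```bash
python3 -m inch '[{"gripper":0,"dx":0,"dy":0,"dz":0.03,"wx":0,"wy":0,"wz":0},{"gripper":0.2,"dx":0,"dy":0,"dz":0.06,"wx":0,"wy":0,"wz":0},{"gripper":0.5,"dx":0,"dy":-0.025,"dz":0.079,"wx":0,"wy":0,"wz":0},{"gripper":0.5,"dx":0.005,"dy":-0.05,"dz":0.079,"wx":0,"wy":0,"wz":0},{"gripper":0.5,"dx":0.010,"dy":-0.073,"dz":0.079,"wx":0,"wy":0,"wz":0}]'
python3 -m inch '[{"gripper":0.5,"dx":0,"dy":0,"dz":0,"wx":0,"wy":0,"wz":0},{"gripper":0.5,"dx":0,"dy":0,"dz":0,"wx":0,"wy":0,"wz":0},{"gripper":0.5,"dx":0,"dy":0,"dz":0,"wx":0,"wy":0,"wz":0},{"gripper":0.5,"dx":0,"dy":0,"dz":0,"wx":0,"wy":0,"wz":0},{"gripper":0.5,"dx":0,"dy":0,"dz":0,"wx":0,"wy":0,"wz":0}]'
python3 - <<'E'
from h import *
np.set_printoptions(precision=1,suppress=True)
s=manip.read_state();im=manip.camera("wrist");cv2.imwrite("pics/w4.png",im)
h=cv2.cvtColor(im,cv2.COLOR_BGR2HSV)
m=((h[...,0]>95)&(h[...,0]<118)&(h[...,1]>70)&(h[...,2]>50)).astype(np.uint8)
n,l,st,ce=cv2.connectedComponentsWithStats(m)
for k in range(1,n):
    if st[k,4]>150:
        print(st[k],ce[k])
        if abs(ce[k][0]-320)<90:
            for y in range(st[k,1],st[k,1]+st[k,3],6):
                xs=np.where(l[y]==k)[0];mid=(xs[0]+xs[-1])/2;print(y,xs[0],xs[-1],mid,onz(wray(s["eef_pos"],s["eef_rot"],(mid,y)),104))
print(s["eef_pos"],s["eef_rot"])
E
```

```text
clock: 5.08
eef_pos: [535.5, -46.4, 211.7]
eef_rot: [3.141, -0.002, 0.176]
wrist_force: [0.5, -0.4, -0.3]
finger_gap: 23.7
finger_force: 0.0
clock: 5.5
eef_pos: [535.2, -44.7, 210.3]
eef_rot: [-3.141, 0.0, 0.176]
wrist_force: [-0.3, -0.2, 0.3]
finger_gap: 46.8
finger_force: 0.0
[   0  126   63   62 3070] [ 28.4 156.7]
[   5  257   62   54 2578] [ 35.5 282.8]
[ 26 352  45  13 434] [ 47.5 359. ]
[535.2 -44.7 210.3] [-3.1  0.   0.2]
```

Run:
```python
from h import *
np.set_printoptions(precision=1,suppress=True)
im=cv2.imread("pics/w4.png");P=np.array([535.2,-44.7,210.3]);Q=[3.1416,0,.176]
h=cv2.cvtColor(im,cv2.COLOR_BGR2HSV)
m=((h[...,0]>95)&(h[...,0]<118)&(h[...,1]>30)&(h[...,1]<150)&(h[...,2]>50)).astype(np.uint8)
m=cv2.morphologyEx(m,2,np.ones((3,3),np.uint8))
n,l,st,ce=cv2.connectedComponentsWithStats(m)
for k in range(1,n):
    if st[k,4]>300:
        print(st[k],ce[k])
        if abs(ce[k][0]-320)<90:
            for y in range(st[k,1],st[k,1]+st[k,3],7):
                xs=np.where(l[y]==k)[0];mid=(xs[0]+xs[-1])/2;print(y,xs[0],xs[-1],mid,onz(wray(P,Q,(mid,y)),104))
```

```text
[ 294  170   58   84 3192] [322.5 208.4]
170 331 336 333.5 [593.1 -46.5 104. ]
177 309 336 322.5 [586.5 -39.2 104. ]
184 301 343 322.0 [581.2 -39.8 104. ]
191 296 348 322.0 [576.  -40.7 104. ]
198 295 350 322.5 [570.8 -42.  104. ]
205 294 351 322.5 [565.4 -43.  104. ]
212 295 350 322.5 [560. -44. 104.]
219 299 346 322.5 [554.6 -44.9 104. ]
226 305 340 322.5 [549.1 -45.9 104. ]
233 312 333 322.5 [543.5 -46.9 104. ]
240 312 333 322.5 [537.9 -47.9 104. ]
247 312 333 322.5 [532.3 -48.9 104. ]
[ 184  173   64   93 3980] [216.2 215.2]
[  76  174   66   92 3976] [109.7 215.9]
```

```bash
python3 -m inch '[{"gripper":0.5,"dx":0,"dy":-0.003,"dz":-0.03,"wx":0,"wy":0,"wz":0},{"gripper":0.5,"dx":0,"dy":-0.003,"dz":-0.06,"wx":0,"wy":0,"wz":0},{"gripper":0.5,"dx":0,"dy":-0.003,"dz":-0.09,"wx":0,"wy":0,"wz":0},{"gripper":0.5,"dx":0,"dy":-0.003,"dz":-0.115,"wx":0,"wy":0,"wz":0},{"gripper":0.5,"dx":0,"dy":-0.003,"dz":-0.126,"wx":0,"wy":0,"wz":0}]'
python3 -m inch '[{"gripper":0.5,"dx":0,"dy":0,"dz":0,"wx":0,"wy":0,"wz":0},{"gripper":0,"dx":0,"dy":0,"dz":0,"wx":0,"wy":0,"wz":0},{"gripper":0,"dx":0,"dy":0,"dz":0,"wx":0,"wy":0,"wz":0},{"gripper":0,"dx":0,"dy":0,"dz":0,"wx":0,"wy":0,"wz":0},{"gripper":0,"dx":0,"dy":0,"dz":0,"wx":0,"wy":0,"wz":0}]' 25
```

```text
clock: 5.97
eef_pos: [533.8, -47.9, 81.3]
eef_rot: [-3.14, 0.004, 0.175]
wrist_force: [0.1, 0.0, 0.2]
finger_gap: 47.0
finger_force: 0.0
clock: 6.38
eef_pos: [535.9, -48.6, 85.7]
eef_rot: [3.141, -0.002, 0.175]
wrist_force: [-0.1, 1.3, 0.2]
finger_gap: 24.0
finger_force: 0.0
```

```bash
python3 -m inch '[{"gripper":0.4,"dx":0,"dy":0,"dz":0,"wx":0,"wy":0,"wz":0},{"gripper":0.4,"dx":-0.003,"dy":-0.0005,"dz":0.003,"wx":0,"wy":0,"wz":0},{"gripper":0.4,"dx":-0.005,"dy":-0.001,"dz":0.005,"wx":0,"wy":0,"wz":0},{"gripper":0.4,"dx":-0.005,"dy":-0.001,"dz":0.005,"wx":0,"wy":0,"wz":0},{"gripper":0.2,"dx":-0.005,"dy":-0.001,"dz":0.005,"wx":0,"wy":0,"wz":0}]'
python3 -m inch '[{"gripper":0,"dx":0,"dy":0,"dz":0,"wx":0,"wy":0,"wz":0},{"gripper":0,"dx":0,"dy":0,"dz":0,"wx":0,"wy":0,"wz":0},{"gripper":0,"dx":0,"dy":0,"dz":0,"wx":0,"wy":0,"wz":0},{"gripper":0,"dx":0,"dy":0,"dz":0,"wx":0,"wy":0,"wz":0},{"gripper":0,"dx":0,"dy":0,"dz":0,"wx":0,"wy":0,"wz":0}]' 25
```

```text
clock: 6.8
eef_pos: [530.3, -49.7, 89.8]
eef_rot: [3.141, -0.0, 0.175]
wrist_force: [0.7, 0.5, 0.0]
finger_gap: 33.6
finger_force: 0.0
clock: 7.22
eef_pos: [530.0, -48.6, 89.3]
eef_rot: [-3.14, 0.001, 0.175]
wrist_force: [-2.2, 7.1, 2.5]
finger_gap: 17.9
finger_force: 25.0
```

```bash
python3 -m inch '[{"gripper":0,"dx":0.0003,"dy":0,"dz":0.0056,"wx":0,"wy":0,"wz":0},{"gripper":0,"dx":0.0011,"dy":0.0002,"dz":0.0111,"wx":0,"wy":0,"wz":0},{"gripper":0,"dx":0.0025,"dy":0.0004,"dz":0.0165,"wx":0,"wy":0,"wz":0},{"gripper":0,"dx":0.0043,"dy":0.0008,"dz":0.0218,"wx":0,"wy":0,"wz":0},{"gripper":0,"dx":0.0068,"dy":0.0012,"dz":0.0268,"wx":0,"wy":0,"wz":0}]' 25
```

```text
clock: 7.63
eef_pos: [537.8, -48.6, 117.3]
eef_rot: [3.141, -0.001, 0.175]
wrist_force: [-0.5, 0.2, -0.7]
finger_gap: 1.3
finger_force: 0.0
```

```bash
python3 -m inch '[{"gripper":0.3,"dx":0,"dy":0,"dz":0.03,"wx":0,"wy":0,"wz":0},{"gripper":0.5,"dx":0,"dy":0,"dz":0.06,"wx":0,"wy":0,"wz":0},{"gripper":0.5,"dx":-0.002,"dy":0,"dz":0.093,"wx":0,"wy":0,"wz":0},{"gripper":0.5,"dx":-0.002,"dy":0,"dz":0.093,"wx":0,"wy":0,"wz":0},{"gripper":0.5,"dx":-0.002,"dy":0,"dz":0.093,"wx":0,"wy":0,"wz":0}]'
cat > caps.py <<'E'
from h import *
np.set_printoptions(precision=1,suppress=True)
import sys
s=manip.read_state();im=manip.camera("wrist");cv2.imwrite(sys.argv[1],im)
h=cv2.cvtColor(im,cv2.COLOR_BGR2HSV);print(s["eef_pos"])
m=((h[...,0]>95)&(h[...,0]<118)&(h[...,1]>30)&(h[...,1]<150)&(h[...,2]>50)).astype(np.uint8)
m=cv2.morphologyEx(m,2,np.ones((3,3),np.uint8))
n,l,st,ce=cv2.connectedComponentsWithStats(m)
for k in range(1,n):
    if st[k,4]>300:
        print(st[k],ce[k],onz(wray(s["eef_pos"],s["eef_rot"],ce[k]),104),end=" w:")
        for y in range(st[k,1],st[k,1]+st[k,3],6):
            xs=np.where(l[y]==k)[0];print(y,xs[-1]-xs[0],end=", ")
        print()
E
python3 caps.py pics/w5.png
```

```text
clock: 8.05
eef_pos: [536.2, -48.7, 211.8]
eef_rot: [3.14, -0.005, 0.175]
wrist_force: [-0.1, -0.1, -0.1]
finger_gap: 30.8
finger_force: 0.0
[536.2 -48.7 211.8]
[ 288  172   58   83 3163] [316.8 209.5] [562.6 -43.4 104. ] w:172 27, 178 27, 184 40, 190 49, 196 54, 202 57, 208 56, 214 53, 220 47, 226 36, 232 21, 238 22, 244 21, 250 21, 
[  72  175   65   92 3952] [104.9 216.9] [528.1 119.4 104. ] w:175 29, 181 31, 187 40, 193 51, 199 59, 205 63, 211 63, 217 63, 223 59, 229 53, 235 41, 241 24, 247 24, 253 24, 259 24, 265 23, 
[ 178  174   65   93 3933] [210.8 216.1] [543.1  37.6 104. ] w:174 8, 180 31, 186 40, 192 50, 198 59, 204 62, 210 63, 216 62, 222 60, 228 53, 234 42, 240 25, 246 24, 252 23, 258 23, 264 23,
```

```bash
python3 -m inch '[{"gripper":0.4,"dx":-0.002,"dy":0,"dz":-0.03,"wx":0,"wy":0,"wz":0},{"gripper":0.4,"dx":-0.002,"dy":0,"dz":-0.06,"wx":0,"wy":0,"wz":0},{"gripper":0.4,"dx":-0.002,"dy":0,"dz":-0.09,"wx":0,"wy":0,"wz":0},{"gripper":0.4,"dx":-0.002,"dy":0,"dz":-0.118,"wx":0,"wy":0,"wz":0},{"gripper":0.4,"dx":-0.002,"dy":0,"dz":-0.130,"wx":0,"wy":0,"wz":0}]'
python3 -m inch '[{"gripper":0,"dx":0,"dy":0,"dz":0,"wx":0,"wy":0,"wz":0},{"gripper":0,"dx":0,"dy":0,"dz":0,"wx":0,"wy":0,"wz":0},{"gripper":0,"dx":0,"dy":0,"dz":0,"wx":0,"wy":0,"wz":0},{"gripper":0,"dx":0,"dy":0,"dz":0,"wx":0,"wy":0,"wz":0},{"gripper":0,"dx":0,"dy":0,"dz":0,"wx":0,"wy":0,"wz":0}]' 58
python3 -m inch '[{"gripper":0,"dx":0,"dy":0,"dz":0.002,"wx":0,"wy":0,"wz":0},{"gripper":0,"dx":0,"dy":0,"dz":0.004,"wx":0,"wy":0,"wz":0},{"gripper":0,"dx":0,"dy":0,"dz":0.007,"wx":0,"wy":0,"wz":0},{"gripper":0,"dx":0.0005,"dy":0,"dz":0.01,"wx":0,"wy":0,"wz":0},{"gripper":0,"dx":0.001,"dy":0,"dz":0.012,"wx":0,"wy":0,"wz":0}]' 58
```

```text
clock: 8.52
eef_pos: [531.0, -48.1, 74.6]
eef_rot: [-3.14, 0.006, 0.175]
wrist_force: [-0.1, 0.3, 0.3]
finger_gap: 37.3
finger_force: 0.0
clock: 8.93
eef_pos: [533.4, -47.8, 80.1]
eef_rot: [-3.141, -0.001, 0.175]
wrist_force: [-1.2, 4.1, -1.0]
finger_gap: 18.0
finger_force: 58.0
clock: 9.35
eef_pos: [533.7, -47.8, 91.4]
eef_rot: [-3.141, 0.001, 0.175]
wrist_force: [0.6, 4.3, -7.3]
finger_gap: 17.0
finger_force: 58.0
```

```bash
python3 -m inch '[{"gripper":0,"dx":0.0005,"dy":0,"dz":0.002,"wx":0,"wy":0,"wz":0},{"gripper":0,"dx":0.001,"dy":0,"dz":0.004,"wx":0,"wy":0,"wz":0},{"gripper":0,"dx":0.0015,"dy":0,"dz":0.006,"wx":0,"wy":0,"wz":0},{"gripper":0,"dx":0.002,"dy":0,"dz":0.008,"wx":0,"wy":0,"wz":0},{"gripper":0,"dx":0.002,"dy":0,"dz":0.008,"wx":0,"wy":0,"wz":0}]' 58
python3 - <<'E'
from h import *
cv2.imwrite("pics/s3.png",np.hstack([cv2.resize(manip.camera("side")[140:240,240:340],(400,400)),cv2.resize(manip.camera("scene")[210:310,240:340],(400,400))]))
E
```

```text
clock: 9.77
eef_pos: [535.7, -47.5, 99.4]
eef_rot: [-3.14, 0.001, 0.175]
wrist_force: [0.1, 8.1, -7.0]
finger_gap: 17.5
finger_force: 58.0
```

View pics/s3.png

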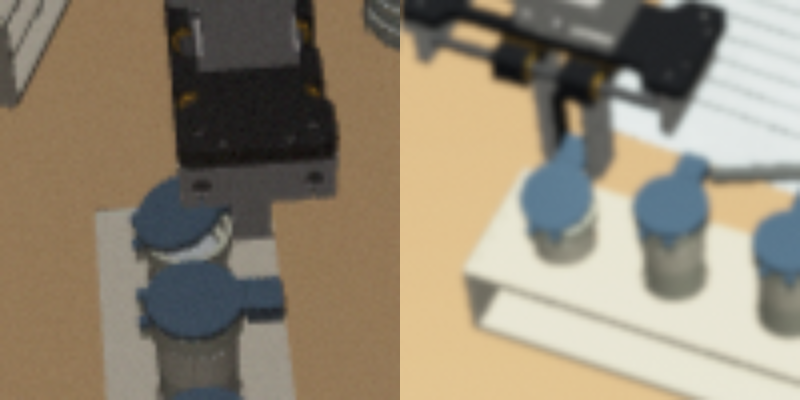

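The lug is held and the short cap is visibly tilted open by about 0.35 rad; the white gap shows at side crop (210,245). The done cap stays flat. I will re-grip higher and further out on the lug, so that the disc can swing clear of the fingertips, and then follow the arc.

```bash
python3 -m inch '[{"gripper":0.3,"dx":0,"dy":0,"dz":0,"wx":0,"wy":0,"wz":0},{"gripper":0.3,"dx":0,"dy":0,"dz":0,"wx":0,"wy":0,"wz":0},{"gripper":0.3,"dx":-0.003,"dy":-0.0005,"dz":0.005,"wx":0,"wy":0,"wz":0},{"gripper":0.3,"dx":-0.004,"dy":-0.001,"dz":0.010,"wx":0,"wy":0,"wz":0},{"gripper":0,"dx":-0.004,"dy":-0.001,"dz":0.010,"wx":0,"wy":0,"wz":0}]' 40
python3 -m inch '[{"gripper":0,"dx":0,"dy":0,"dz":0,"wx":0,"wy":0,"wz":0},{"gripper":0,"dx":0,"dy":0,"dz":0,"wx":0,"wy":0,"wz":0},{"gripper":0,"dx":0,"dy":0,"dz":0,"wx":0,"wy":0,"wz":0},{"gripper":0,"dx":0.0024,"dy":0.0004,"dz":0.005,"wx":0,"wy":0,"wz":0},{"gripper":0,"dx":0.0048,"dy":0.0009,"dz":0.0101,"wx":0,"wy":0,"wz":0}]' 40
```

```text
clock: 10.28
eef_pos: [532.6, -49.7, 111.0]
eef_rot: [3.141, -0.002, 0.175]
wrist_force: [-0.5, 0.5, -0.2]
finger_gap: 24.3
finger_force: 0.0
clock: 10.7
eef_pos: [535.9, -47.5, 118.5]
eef_rot: [-3.139, 0.003, 0.175]
wrist_force: [-1.0, 7.0, -5.7]
finger_gap: 17.2
finger_force: 40.0
```

```bash
python3 -m inch '[{"gripper":0,"dx":0.0066,"dy":0.0012,"dz":0.0089,"wx":0,"wy":0,"wz":0},{"gripper":0,"dx":0.0149,"dy":0.0026,"dz":0.0162,"wx":0,"wy":0,"wz":0},{"gripper":0,"dx":0.0244,"dy":0.0043,"dz":0.0218,"wx":0,"wy":0,"wz":0},{"gripper":0,"dx":0.0348,"dy":0.0062,"dz":0.0253,"wx":0,"wy":0,"wz":0},{"gripper":0,"dx":0.0430,"dy":0.0076,"dz":0.0266,"wx":0,"wy":0,"wz":0}]' 40
```

```text
clock: 11.12
eef_pos: [579.3, -39.6, 145.8]
eef_rot: [-3.139, 0.003, 0.175]
wrist_force: [-8.8, 7.9, 1.5]
finger_gap: 17.4
finger_force: 40.0
```

```bash
python3 -m inch '[{"gripper":0,"dx":0.0055,"dy":0.001,"dz":0.0001,"wx":0,"wy":0,"wz":0},{"gripper":0,"dx":0.011,"dy":0.002,"dz":-0.0004,"wx":0,"wy":0,"wz":0},{"gripper":0,"dx":0.0165,"dy":0.0029,"dz":-0.0014,"wx":0,"wy":0,"wz":0},{"gripper":0,"dx":0.0218,"dy":0.0039,"dz":-0.0029,"wx":0,"wy":0,"wz":0},{"gripper":0,"dx":0.0218,"dy":0.0039,"dz":-0.0029,"wx":0,"wy":0,"wz":0}]' 40
python3 -m inch '[{"gripper":0,"dx":0.0,"dy":0,"dz":0,"wx":0,"wy":0,"wz":0},{"gripper":0.3,"dx":0,"dy":0,"dz":0,"wx":0,"wy":0,"wz":0},{"gripper":0.3,"dx":0,"dy":0,"dz":0,"wx":0,"wy":0,"wz":0},{"gripper":0.3,"dx":0,"dy":0,"dz":0.005,"wx":0,"wy":0,"wz":0},{"gripper":0.3,"dx":0,"dy":0,"dz":0.03,"wx":0,"wy":0,"wz":0}]' 40
python3 -m inch '[{"gripper":0.3,"dx":0,"dy":0,"dz":0.03,"wx":0,"wy":0,"wz":0},{"gripper":0.3,"dx":0,"dy":0,"dz":0.06,"wx":0,"wy":0,"wz":0},{"gripper":0.3,"dx":-0.03,"dy":0,"dz":0.08,"wx":0,"wy":0,"wz":0},{"gripper":0.3,"dx":-0.06,"dy":0,"dz":0.08,"wx":0,"wy":0,"wz":0},{"gripper":0.3,"dx":-0.06,"dy":0,"dz":0.08,"wx":0,"wy":0,"wz":0}]'
python3 caps.py pics/w6.png
```

```text
clock: 11.53
eef_pos: [601.7, -35.5, 143.0]
eef_rot: [-3.139, 0.001, 0.176]
wrist_force: [-4.6, 9.3, 5.1]
finger_gap: 17.6
finger_force: 40.0
clock: 11.95
eef_pos: [600.2, -37.1, 170.0]
eef_rot: [-3.14, 0.006, 0.175]
wrist_force: [0.2, -0.8, -0.1]
finger_gap: 28.3
finger_force: 0.0
clock: 12.37
eef_pos: [538.8, -37.1, 254.7]
eef_rot: [3.141, -0.001, 0.175]
wrist_force: [0.3, -0.2, -0.0]
finger_gap: 28.3
finger_force: 0.0
[538.8 -37.1 254.7]
[304 155  43  25 715] [327.4 166.7] [596.9 -35.3 104. ] w:155 20, 161 31, 167 39, 173 35, 179 16, 
[ 120  177   56   80 2919] [148.4 213.1] [528.8 116.1 104. ] w:177 26, 183 26, 189 39, 195 47, 201 52, 207 55, 213 53, 219 50, 225 43, 231 30, 237 20, 243 21, 249 20, 255 19, 
[ 212  176   55   80 2893] [239.4 212.4] [543.5  35.5 104. ] w:176 2, 182 26, 188 38, 194 47, 200 52, 206 54, 212 53, 218 51, 224 44, 230 31, 236 21, 242 20, 248 19, 254 20,
```

```bash
python3 - <<'E'
from h import *
np.set_printoptions(precision=1,suppress=True)
P=np.array([538.8,-37.1,254.7]);Q=[3.141,-.001,.175]
i=manip.camera_info("wrist");T=np.array(i["tool_from_camera"]);K=np.array(i["camera_matrix"]);R=Ro.from_euler("xyz",Q).as_matrix()
u=np.array([.985,.175,0]);H=np.array([566,-42.5,98])+24*u
for th in(1.5,1.6,1.7,1.8,1.9,2.0,2.1):
    o=[]
    for r in(56,65):
        X=H+r*(-np.cos(th)*u+np.array([0,0,np.sin(th)]));c=(R@T[:3,:3]).T@(X-P-R@T[:3,3]);p=K@c;o+=[p[:2]/p[2],proj("side",X)]
    print(th,*o)
im=manip.camera("side");h=cv2.cvtColor(im,cv2.COLOR_BGR2HSV)[170:220,255:330]
m=((h[...,0]>95)&(h[...,0]<118)&(h[...,1]>60)).astype(np.uint8)
n,l,st,ce=cv2.connectedComponentsWithStats(m);print([(a+np.array([255,170,0,0,0]),b+[255,170]) for a,b in zip(st[1:],ce[1:]) if a[4]>40])
E
python3 -m inch '[{"gripper":1,"dx":-0.012,"dy":0.037,"dz":0,"wx":0,"wy":0,"wz":0},{"gripper":1,"dx":-0.024,"dy":0.074,"dz":0,"wx":0,"wy":0,"wz":0},{"gripper":1,"dx":-0.036,"dy":0.111,"dz":0,"wx":0,"wy":0,"wz":0},{"gripper":1,"dx":-0.048,"dy":0.148,"dz":0,"wx":0,"wy":0,"wz":0},{"gripper":1,"dx":-0.06,"dy":0.185,"dz":0,"wx":0,"wy":0,"wz":0}]'
python3 -m inch '[{"gripper":1,"dx":-0.013,"dy":0.037,"dz":0,"wx":0,"wy":0,"wz":0},{"gripper":1,"dx":-0.026,"dy":0.074,"dz":0,"wx":0,"wy":0,"wz":0},{"gripper":1,"dx":-0.039,"dy":0.111,"dz":0,"wx":0,"wy":0,"wz":0},{"gripper":1,"dx":-0.052,"dy":0.148,"dz":0,"wx":0,"wy":0,"wz":0},{"gripper":1,"dx":-0.065,"dy":0.185,"dz":0,"wx":0,"wy":0,"wz":0}]'
python3 -m inch '[{"gripper":1,"dx":0,"dy":0,"dz":0,"wx":0,"wy":0,"wz":0},{"gripper":1,"dx":0,"dy":0,"dz":0,"wx":0,"wy":0,"wz":0},{"gripper":1,"dx":0,"dy":0,"dz":0,"wx":0,"wy":0,"wz":0},{"gripper":1,"dx":0,"dy":0,"dz":0,"wx":0,"wy":0,"wz":0},{"gripper":1,"dx":0,"dy":0,"dz":0,"wx":0,"wy":0,"wz":0}]'
python3 - <<'E'
from h import *
s=manip.read_state();im=manip.camera("wrist");cv2.imwrite("pics/w7.png",im)
c,a=blob(im,200,60,460,265);w=wray(s["eef_pos"],s["eef_rot"],c);print(s["eef_pos"],s["eef_rot"],c,a,onz(w,16),meet(w,ray("side",(329,411.5))))
E
```

```text
1.5 [331.  185.2] [275.4 176.9] [331.4 187.1] [275.4 173.5]
1.6 [331.1 177.6] [272.4 177.1] [331.5 178.1] [271.9 173.7]
1.7 [331.1 169.9] [269.4 177.5] [331.5 168.9] [268.5 174.2]
1.8 [331.1 162.3] [266.5 178.1] [331.5 159.8] [265.1 174.9]
1.9 [331.1 154.8] [263.7 178.9] [331.5 150.8] [261.8 175.8]
2.0 [331.1 147.6] [261.  179.9] [331.4 142.2] [258.7 177. ]
2.1 [331.  140.8] [258.5 181. ] [331.4 134. ] [255.7 178.3]
[(array([266, 184,   9,  11,  60]), array([269.9, 189.6])), (array([275, 205,  35,  15, 366]), array([291. , 213.1]))]
clock: 12.88
eef_pos: [481.7, 149.7, 252.9]
eef_rot: [3.142, 0.0, 0.174]
wrist_force: [1.6, 0.1, 0.0]
finger_gap: 57.8
finger_force: 0.0
clock: 13.3
eef_pos: [416.4, 335.2, 252.9]
eef_rot: [3.141, -0.0, 0.175]
wrist_force: [1.5, 0.1, -0.9]
finger_gap: 91.6
finger_force: 0.0
clock: 13.72
eef_pos: [417.5, 332.2, 253.1]
eef_rot: [3.142, -0.0, 0.173]
wrist_force: [-0.1, -0.4, -0.1]
finger_gap: 94.0
finger_force: 0.0
[417.45958804 332.15887463 253.06581217] [ 3.14151792e+00 -6.02704144e-05  1.73164940e-01] [309.41824341 178.23756409] (52.20170593261719, 53.350616455078125) [456.33550911 348.91204039  16.        ] (array([457.47991413, 349.2139677 ,  14.22053127]), np.float64(2.6092400710330432))
```

```bash
python3 -m inch '[{"gripper":1,"dx":0.010,"dy":0.004,"dz":-0.035,"wx":0,"wy":0,"wz":0},{"gripper":1,"dx":0.020,"dy":0.008,"dz":-0.07,"wx":0,"wy":0,"wz":0},{"gripper":1,"dx":0.03,"dy":0.012,"dz":-0.105,"wx":0,"wy":0,"wz":0},{"gripper":1,"dx":0.0392,"dy":0.0168,"dz":-0.14,"wx":0,"wy":0,"wz":0},{"gripper":1,"dx":0.0392,"dy":0.0168,"dz":-0.16,"wx":0,"wy":0,"wz":0}]'
python3 -m inch '[{"gripper":1,"dx":0,"dy":0,"dz":-0.01,"wx":0,"wy":0,"wz":0},{"gripper":1,"dx":0,"dy":0,"dz":-0.02,"wx":0,"wy":0,"wz":0},{"gripper":1,"dx":0,"dy":0,"dz":-0.03,"wx":0,"wy":0,"wz":0},{"gripper":1,"dx":0,"dy":0,"dz":-0.03,"wx":0,"wy":0,"wz":0},{"gripper":1,"dx":0,"dy":0,"dz":-0.03,"wx":0,"wy":0,"wz":0}]'
python3 - <<'E'
from h import *
s=manip.read_state();im=manip.camera("wrist");cv2.imwrite("pics/w8.png",im)
print(s["eef_pos"],s["eef_rot"])
h=cv2.cvtColor(im,cv2.COLOR_BGR2HSV)
m=((h[...,1]<70)&(h[...,2]>130)).astype(np.uint8)
n,l,st,ce=cv2.connectedComponentsWithStats(m)
for k in range(1,n):
    if st[k,4]>200:print(st[k],ce[k])
for px in [(320,y) for y in (250,280,300,320,340)]:print(px,onz(wray(s["eef_pos"],s["eef_rot"],px),16))
E
```

```text
clock: 14.18
eef_pos: [456.3, 348.7, 89.3]
eef_rot: [3.14, 0.003, 0.173]
wrist_force: [-0.3, 0.2, 0.7]
finger_gap: 94.3
finger_force: 0.0
clock: 14.6
eef_pos: [456.1, 350.0, 63.8]
eef_rot: [-3.141, -0.001, 0.175]
wrist_force: [-0.2, -0.0, 0.8]
finger_gap: 94.1
finger_force: 0.0
[456.13844127 349.96753733  63.77157017] [-3.14122403e+00 -8.25598534e-04  1.74833195e-01]
[ 274  220   91   89 6362] [318.96872053 263.76438227]
(320, 250) [466.01800899 350.14719373  16.        ]
(320, 280) [446.1563947  346.65258446  16.        ]
(320, 300) [432.44075041 344.23934569  16.        ]
(320, 320) [418.32612469 341.75590698  16.        ]
(320, 340) [403.79485135 339.19915999  16.        ]
```

```bash
python3 -m inch '[{"gripper":1,"dx":0,"dy":0,"dz":-0.016,"wx":0,"wy":0,"wz":0},{"gripper":1,"dx":0,"dy":0,"dz":-0.032,"wx":0,"wy":0,"wz":0},{"gripper":1,"dx":0,"dy":0,"dz":-0.044,"wx":0,"wy":0,"wz":0},{"gripper":1,"dx":0,"dy":0,"dz":-0.052,"wx":0,"wy":0,"wz":0},{"gripper":1,"dx":0,"dy":0,"dz":-0.057,"wx":0,"wy":0,"wz":0}]'
python3 -m inch '[{"gripper":1,"dx":0,"dy":0,"dz":-0.001,"wx":0,"wy":0,"wz":0},{"gripper":0.7,"dx":0,"dy":0,"dz":-0.001,"wx":0,"wy":0,"wz":0},{"gripper":0.5,"dx":0,"dy":0,"dz":-0.001,"wx":0,"wy":0,"wz":0},{"gripper":0.5,"dx":0,"dy":0,"dz":-0.001,"wx":0,"wy":0,"wz":0},{"gripper":0.5,"dx":0,"dy":0,"dz":-0.001,"wx":0,"wy":0,"wz":0}]' 25
python3 -m inch '[{"gripper":0.5,"dx":0,"dy":0,"dz":0,"wx":0,"wy":0,"wz":0},{"gripper":0.5,"dx":0,"dy":0,"dz":0,"wx":0,"wy":0,"wz":0},{"gripper":0.5,"dx":0,"dy":0,"dz":0,"wx":0,"wy":0,"wz":0},{"gripper":0.5,"dx":0,"dy":0,"dz":0.002,"wx":0,"wy":0,"wz":0},{"gripper":0.5,"dx":0,"dy":0,"dz":0.005,"wx":0,"wy":0,"wz":0}]' 25
```

```text
clock: 15.07
eef_pos: [455.9, 349.9, 5.6]
eef_rot: [3.142, 0.0, 0.175]
wrist_force: [-0.3, -0.1, 0.6]
finger_gap: 94.1
finger_force: 0.0
clock: 15.48
eef_pos: [456.1, 350.0, 5.6]
eef_rot: [-3.141, -0.001, 0.175]
wrist_force: [0.2, -0.9, -0.5]
finger_gap: 70.9
finger_force: 0.0
clock: 15.9
eef_pos: [455.7, 349.8, 10.0]
eef_rot: [3.141, 0.001, 0.175]
wrist_force: [-0.6, 0.2, -1.3]
finger_gap: 59.2
finger_force: 25.0
```

```bash
python3 -m inch '[{"gripper":0.5,"dx":0,"dy":0,"dz":0.015,"wx":0,"wy":0,"wz":0},{"gripper":0.5,"dx":0,"dy":0,"dz":0.04,"wx":0,"wy":0,"wz":0},{"gripper":0.5,"dx":0,"dy":0,"dz":0.07,"wx":0,"wy":0,"wz":0},{"gripper":0.5,"dx":0,"dy":0,"dz":0.1,"wx":0,"wy":0,"wz":0},{"gripper":0.5,"dx":0,"dy":0,"dz":0.12,"wx":0,"wy":0,"wz":0}]'
python3 -m inch '[{"gripper":0.5,"dx":0,"dy":-0.010,"dz":0.02,"wx":0,"wy":0,"wz":0},{"gripper":0.5,"dx":0,"dy":-0.03,"dz":0.04,"wx":0,"wy":0,"wz":0},{"gripper":0.5,"dx":0,"dy":-0.055,"dz":0.06,"wx":0,"wy":0,"wz":0},{"gripper":0.5,"dx":0,"dy":-0.085,"dz":0.08,"wx":0,"wy":0,"wz":0},{"gripper":0.5,"dx":-0.005,"dy":-0.115,"dz":0.09,"wx":0,"wy":0,"wz":0}]'
python3 -m inch '[{"gripper":0.5,"dx":-0.005,"dy":-0.03,"dz":0,"wx":0,"wy":0,"wz":0},{"gripper":0.5,"dx":-0.01,"dy":-0.062,"dz":0,"wx":0,"wy":0,"wz":0},{"gripper":0.5,"dx":-0.015,"dy":-0.095,"dz":0,"wx":0,"wy":0,"wz":0},{"gripper":0.5,"dx":-0.02,"dy":-0.128,"dz":0,"wx":0,"wy":0,"wz":0},{"gripper":0.5,"dx":-0.02,"dy":-0.16,"dz":0,"wx":0,"wy":0,"wz":0}]'
python3 -m inch '[{"gripper":0.5,"dx":0,"dy":-0.032,"dz":0,"wx":0,"wy":0,"wz":0},{"gripper":0.5,"dx":0,"dy":-0.064,"dz":0,"wx":0,"wy":0,"wz":0},{"gripper":0.5,"dx":0,"dy":-0.096,"dz":0,"wx":0,"wy":0,"wz":0},{"gripper":0.5,"dx":0.006,"dy":-0.128,"dz":0,"wx":0,"wy":0,"wz":0},{"gripper":0.5,"dx":0.012,"dy":-0.16,"dz":0,"wx":0,"wy":0,"wz":0}]'
python3 -m inch '[{"gripper":0.5,"dx":0.005,"dy":-0.032,"dz":0,"wx":0,"wy":0,"wz":0},{"gripper":0.5,"dx":0.01,"dy":-0.062,"dz":0,"wx":0,"wy":0,"wz":0},{"gripper":0.5,"dx":0.015,"dy":-0.09,"dz":0,"wx":0,"wy":0,"wz":0},{"gripper":0.5,"dx":0.02,"dy":-0.115,"dz":0,"wx":0,"wy":0,"wz":0},{"gripper":0.5,"dx":0.02,"dy":-0.135,"dz":0,"wx":0,"wy":0,"wz":0}]'
```

```text
clock: 16.32
eef_pos: [456.4, 350.2, 133.2]
eef_rot: [-3.14, -0.003, 0.175]
wrist_force: [-0.3, 0.5, -0.4]
finger_gap: 59.4
finger_force: 25.0
clock: 16.73
eef_pos: [451.4, 234.0, 222.5]
eef_rot: [-3.141, -0.003, 0.175]
wrist_force: [0.9, 0.4, 0.3]
finger_gap: 59.0
finger_force: 25.0
clock: 17.15
eef_pos: [429.9, 73.4, 220.4]
eef_rot: [3.142, -0.001, 0.175]
wrist_force: [0.4, -0.0, -0.6]
finger_gap: 59.4
finger_force: 25.0
clock: 17.57
eef_pos: [442.7, -86.8, 220.6]
eef_rot: [3.141, -0.001, 0.175]
wrist_force: [0.7, 0.5, -0.8]
finger_gap: 59.3
finger_force: 25.0
clock: 17.98
eef_pos: [463.1, -222.0, 220.1]
eef_rot: [3.141, -0.0, 0.174]
wrist_force: [0.9, -0.2, -0.4]
finger_gap: 59.2
finger_force: 25.0
```

```bash
python3 -m inch '[{"gripper":0.5,"dx":0,"dy":-0.020,"dz":0,"wx":0,"wy":0,"wz":0},{"gripper":0.5,"dx":0,"dy":-0.045,"dz":-0.01,"wx":0,"wy":0,"wz":0},{"gripper":0.5,"dx":0,"dy":-0.065,"dz":-0.03,"wx":0,"wy":0,"wz":0},{"gripper":0.5,"dx":0,"dy":-0.078,"dz":-0.055,"wx":0,"wy":0,"wz":0},{"gripper":0.5,"dx":0,"dy":-0.084,"dz":-0.08,"wx":0,"wy":0,"wz":0}]'
python3 -m inch '[{"gripper":0.5,"dx":0,"dy":0,"dz":-0.02,"wx":0,"wy":0,"wz":0},{"gripper":0.5,"dx":0,"dy":0,"dz":-0.04,"wx":0,"wy":0,"wz":0},{"gripper":0.5,"dx":0,"dy":0,"dz":-0.055,"wx":0,"wy":0,"wz":0},{"gripper":0.5,"dx":0,"dy":0,"dz":-0.063,"wx":0,"wy":0,"wz":0},{"gripper":0.5,"dx":0,"dy":0,"dz":-0.065,"wx":0,"wy":0,"wz":0}]'
python3 -m inch '[{"gripper":0.5,"dx":0,"dy":0,"dz":-0.002,"wx":0,"wy":0,"wz":0},{"gripper":0.5,"dx":0,"dy":0,"dz":-0.004,"wx":0,"wy":0,"wz":0},{"gripper":0.5,"dx":0,"dy":0,"dz":-0.006,"wx":0,"wy":0,"wz":0},{"gripper":0.5,"dx":0,"dy":0,"dz":-0.008,"wx":0,"wy":0,"wz":0},{"gripper":0.5,"dx":0,"dy":0,"dz":-0.01,"wx":0,"wy":0,"wz":0}]'
```

```text
clock: 18.4
eef_pos: [462.7, -305.8, 139.4]
eef_rot: [3.141, -0.001, 0.174]
wrist_force: [0.2, -0.1, -0.9]
finger_gap: 59.5
finger_force: 25.0
clock: 18.82
eef_pos: [462.4, -303.8, 74.0]
eef_rot: [-3.14, 0.001, 0.175]
wrist_force: [-0.5, 0.2, -0.4]
finger_gap: 59.4
finger_force: 25.0
clock: 19.23
eef_pos: [463.1, -304.3, 65.3]
eef_rot: [3.141, -0.001, 0.175]
wrist_force: [0.0, 0.4, -0.1]
finger_gap: 59.3
finger_force: 25.0
```

```bash
python3 -m inch '[{"gripper":0.5,"dx":0,"dy":-0.001,"dz":-0.0015,"wx":0,"wy":0,"wz":0},{"gripper":0.5,"dx":0,"dy":-0.002,"dz":-0.003,"wx":0,"wy":0,"wz":0},{"gripper":0.5,"dx":0,"dy":-0.002,"dz":-0.0045,"wx":0,"wy":0,"wz":0},{"gripper":0.5,"dx":0,"dy":-0.002,"dz":-0.006,"wx":0,"wy":0,"wz":0},{"gripper":0.5,"dx":0,"dy":-0.002,"dz":-0.007,"wx":0,"wy":0,"wz":0}]'
python3 -m inch '[{"gripper":0.5,"dx":0,"dy":0,"dz":-0.001,"wx":0,"wy":0,"wz":0},{"gripper":0.5,"dx":0,"dy":0,"dz":-0.002,"wx":0,"wy":0,"wz":0},{"gripper":0.5,"dx":0,"dy":0,"dz":-0.003,"wx":0,"wy":0,"wz":0},{"gripper":0.5,"dx":0,"dy":0,"dz":-0.003,"wx":0,"wy":0,"wz":0},{"gripper":0.5,"dx":0,"dy":0,"dz":-0.003,"wx":0,"wy":0,"wz":0}]'
```

```text
clock: 19.65
eef_pos: [462.9, -306.2, 57.8]
eef_rot: [-3.141, 0.0, 0.175]
wrist_force: [-0.6, -0.3, -0.4]
finger_gap: 59.6
finger_force: 25.0
clock: 20.07
eef_pos: [462.9, -306.1, 55.0]
eef_rot: [-3.142, 0.0, 0.175]
wrist_force: [-0.2, -0.1, 0.2]
finger_gap: 59.3
finger_force: 25.0
```

Dish bottom is at about 49.4 with no contact yet, so I keep feeling downwards.

```bash
python3 -m inch '[{"gripper":0.5,"dx":0,"dy":0,"dz":-0.001,"wx":0,"wy":0,"wz":0},{"gripper":0.5,"dx":0,"dy":0,"dz":-0.0015,"wx":0,"wy":0,"wz":0},{"gripper":0.5,"dx":0,"dy":0,"dz":-0.002,"wx":0,"wy":0,"wz":0},{"gripper":0.5,"dx":0,"dy":0,"dz":-0.002,"wx":0,"wy":0,"wz":0},{"gripper":0.5,"dx":0,"dy":0,"dz":-0.002,"wx":0,"wy":0,"wz":0}]'
```

```text
clock: 20.48
eef_pos: [462.9, -306.2, 53.2]
eef_rot: [3.142, -0.0, 0.175]
wrist_force: [-1.1, 1.3, 2.7]
finger_gap: 59.0
finger_force: 25.0
```

```bash
python3 -m inch '[{"gripper":0.5,"dx":0,"dy":0,"dz":-0.0005,"wx":0,"wy":0,"wz":0},{"gripper":0.5,"dx":0,"dy":0,"dz":-0.001,"wx":0,"wy":0,"wz":0},{"gripper":0.5,"dx":0,"dy":0,"dz":-0.0015,"wx":0,"wy":0,"wz":0},{"gripper":0.5,"dx":0,"dy":0,"dz":-0.0015,"wx":0,"wy":0,"wz":0},{"gripper":0.5,"dx":0,"dy":0,"dz":-0.0015,"wx":0,"wy":0,"wz":0}]'
```

```text
clock: 20.9
eef_pos: [463.0, -306.2, 53.1]
eef_rot: [3.141, -0.0, 0.175]
wrist_force: [-8.7, 6.2, 20.0]
finger_gap: 59.4
finger_force: 25.0
```

Contact, with the dish bottom at 48 mm, which is three dishes high. I ease the load, release and rise.

```bash
python3 -m inch '[{"gripper":0.5,"dx":0,"dy":0,"dz":0.0008,"wx":0,"wy":0,"wz":0},{"gripper":0.5,"dx":0,"dy":0,"dz":0.0014,"wx":0,"wy":0,"wz":0},{"gripper":0.5,"dx":0,"dy":0,"dz":0.0014,"wx":0,"wy":0,"wz":0},{"gripper":0.7,"dx":0,"dy":0,"dz":0.0014,"wx":0,"wy":0,"wz":0},{"gripper":0.9,"dx":0,"dy":0,"dz":0.0014,"wx":0,"wy":0,"wz":0}]' 10
python3 -m inch '[{"gripper":0.95,"dx":0,"dy":0,"dz":0,"wx":0,"wy":0,"wz":0},{"gripper":0.95,"dx":0,"dy":0,"dz":0,"wx":0,"wy":0,"wz":0},{"gripper":0.95,"dx":0,"dy":0,"dz":0.01,"wx":0,"wy":0,"wz":0},{"gripper":0.95,"dx":0,"dy":0,"dz":0.03,"wx":0,"wy":0,"wz":0},{"gripper":0.95,"dx":0,"dy":0,"dz":0.06,"wx":0,"wy":0,"wz":0}]'
python3 -m inch '[{"gripper":0.95,"dx":-0.015,"dy":0,"dz":0.035,"wx":0,"wy":0,"wz":0},{"gripper":0.95,"dx":-0.03,"dy":0,"dz":0.07,"wx":0,"wy":0,"wz":0},{"gripper":0.95,"dx":-0.06,"dy":0,"dz":0.1,"wx":0,"wy":0,"wz":0},{"gripper":0.95,"dx":-0.062,"dy":0,"dz":0.137,"wx":0,"wy":0,"wz":0},{"gripper":0.95,"dx":-0.062,"dy":0,"dz":0.137,"wx":0,"wy":0,"wz":0}]'
python3 - <<'E'
from h import *
s=manip.read_state();im=manip.camera("wrist");c,a=blob(im,250,90,400,230);w=wray(s["eef_pos"],s["eef_rot"],c);print(s["eef_pos"],c,a,onz(w,64))
sd=manip.camera("side")
cv2.imwrite("pics/fin.png",np.hstack([cv2.resize(sd[150:270,240:340],(333,400)),cv2.resize(sd[90:170,310:380],(350,400))]))
E
```

```text
clock: 21.32
eef_pos: [462.9, -306.1, 52.7]
eef_rot: [-3.141, 0.0, 0.175]
wrist_force: [0.2, 0.3, -0.5]
finger_gap: 69.2
finger_force: 0.0
clock: 21.73
eef_pos: [462.0, -305.5, 112.4]
eef_rot: [-3.139, 0.003, 0.175]
wrist_force: [0.4, -0.1, -0.4]
finger_gap: 89.4
finger_force: 0.0
clock: 22.15
eef_pos: [401.2, -307.4, 257.9]
eef_rot: [3.133, -0.007, 0.174]
wrist_force: [0.4, -0.1, 0.7]
finger_gap: 89.5
finger_force: 0.0
[ 401.218195   -307.39011551  257.88207262] [327.34410095 162.2628479 ] (58.851287841796875, 61.3287239074707) [ 463.21753779 -307.43546919   64.        ]
```

View pics/fin.png

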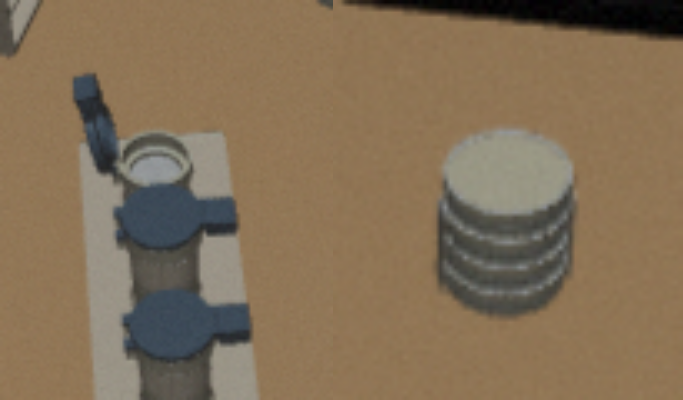

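The final view shows the short cap open past upright, with its lug at side (266,177), about 1.8 rad. Both tall caps are flat and the dish sits squarely on the pile, with its centre measured at (463.2,-307.4) against the pile's (463.2,-307).

```bash
python3 -m inch '[{"gripper":0.95,"dx":0,"dy":0,"dz":0,"wx":0,"wy":0,"wz":0},{"gripper":0.95,"dx":0,"dy":0,"dz":0,"wx":0,"wy":0,"wz":0},{"gripper":0.95,"dx":0,"dy":0,"dz":0,"wx":0,"wy":0,"wz":0},{"gripper":0.95,"dx":0,"dy":0,"dz":0,"wx":0,"wy":0,"wz":0},{"gripper":0.95,"dx":0,"dy":0,"dz":0,"wx":0,"wy":0,"wz":0}]' >/dev/null; python3 -c "
from cell import manip
print(manip.sign_off())"
```

```text
the job is handed in; nothing more can be done
None
```

The job is handed in at about 22.6 s, with no verdict returned: the open tube is pressed shut, the short tube's cap stands open at about 1.8 rad, the dish sits on the pile within about 1 mm of its axis by camera, and the other tall tube is still shut.

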